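# Set the indexing mitre fence to its third click and hold it

### The arm

A 6-joint arm with a two-finger parallel gripper is mounted at the origin on the work surface. World frame = base frame: x ahead of the robot, y to its left, z up, the work surface at z = 0. Lengths are in m, angles in rad, forces in N, time in s.
With the tool pointing down it reaches from about 0.35 to 0.975 m from the base axis. Payload 4.9 kg.
Tool frame: the origin (TCP) lies at the very end of the fingers, on their centre line; the grasp point (between the pads) lies 19 mm behind it (robot.grasp_offset is the distance from the TCP to the grasp point, in m); z points along the fingers, y is the direction in which the jaws open and shut (so a half turn about z gives the same grasp; the last joint's range is limited). The gripper opens to 85 mm and grips with 20 to 120 N. Pads are 22 mm wide; open, the fingers measure 114 mm over their backs; the gripper's body (76 mm by 85 mm) begins 54 mm behind the grasp point. The pads swing forward as they close: fully open they stand 13 mm farther back than shut.
Start: joints at [-1.399, 0.053, 1.613, -0, 1.476, -0.119], TCP at [0.179, -0.599, 0.231] pointing down, gripper open.
Joint ranges: [-3.01, 3.01], [-1.01, 2.22], [0.06, 2.58], [-1.02, 4.17], [0.09, 2.62], [-3.14, 3.14]. Speed limits (rad/s): [2.57, 2.57, 3.14, 3.14, 3.14, 3.14].

### API

Orientations are given as a unit quaternion [w, x, y, z].
In Python, from plant import robot gives the robot as it stands. The module is installed in compiled form; this text tells all that it offers.
- The arm moves only by the shell command python3 -m pendant 'ROWS' [FORCE]. ROWS is JSON, a list of rows, each an object of numbers: "ax", "ay", "az": the turn, a rotation vector about the tool's x, y, z in degrees; "x", "y", "z": the shift along the tool's x, y, z in mm; "hand": the gripper's target within -1 to 1 (fully open at 1, half-way at 0, shut at -1). In form: [{"ax": .., "ay": .., "az": .., "x": .., "y": .., "z": .., "hand": ..}, ...]. A call has exactly 10 rows; each row shifts and turns the commanded pose from where the row before left it, along the tool's axes as they then stand; what a row does not reach is not made up. A row lasts 1/12 s, in which the tool goes at most 41.7 mm and 7.16 degrees, less where a joint would pass 70% of its speed; a pose out of reach is approached as far as the arm can. A call with a gripper value outside its range is refused whole. The fingers move at their own pace and stop on an object; FORCE is the grip in N (left out, the last holds). Time passes only in rows, so rows that do not move let the fingers close, or fill a call up. It gives the time, the measured TCP pose, the force and the opening at its end, in the units of the state.
- robot.read_state(): the state, without advancing time (a new reading comes with each control period).
- robot.read_camera(name): name is "scene" or "top"; returns a dict with "img" (400x640x3 uint8, red, green, blue), "fovy" (degrees; the focal length in pixels is half the picture's height over the tangent of half this angle, whatever the lens; pixels are square), "cx", "cy" (the principal point, pixels), "view" (4x4, takes a point from world to camera coordinates). Camera axes: x right, y down, z forward; pixel columns grow to the right and rows downward; lengths in m; the calibration is good to about 2 mm. A picture is of the moment at which its call begins. There is no depth.
- robot.hand_in(): hands the job in, once; it reports no verdict.
The state is a dict: "clock": time; "joints": joint angles; "qd": joint speeds; "effort": joint torques, N m; "eef_pos": TCP position; "tool_rot": TCP orientation; "ft_force": force on the tool from outside, world axes, zero at the start; "torque": the same for the moment, N m; "opening": opening from 0.0 (shut) to 1.0 (fully open).
Only numpy, scipy, OpenCV 4.12 (cv2) and the standard library are available. Lean on these libraries where they do the work, as an engineer would, in place of code of your own. Each camera call takes 0.05 s, during which the arm holds its last target.

### The job

Take hold of the black bar knob of the indexing mitre fence and turn it counter-clockwise (seen from above) until you feel it come fully home against its stop. Then turn it clockwise, counting the clicks as the spring plunger drops into the notches, until it sits in the third notch, without running past the third one, and finish while still gripping the knob there. Leave the other things on the bench where they are.

Things in the scene. Friction and masses are not known exactly. Their poses are not given: they have to be found in the camera images.
- dial_base: Grey base of the mitre fence, fixed to the bench: round flange 236 mm across, 9 mm thick; origin on the dial's vertical axis at bench height. On it turns a notched steel plate, 120 mm across, top 38 mm above the bench, with a fence arm 52 mm high reaching 120 mm from the axis. At home this arm leans on an upright pin, 53 mm high, 105 mm from the axis; it sweeps clockwise from there.
- plate (a joint): Angle of plate and knob together, rad: 0 at the rigid home stop, growing clockwise seen from above, far stop at 1.85. It starts anywhere from 0.12 to 0.6. Turning between notches takes under 0.15 N m; leaving a notch about 0.25 N m (a wrist may read up to 1 N m; the home stop soon goes beyond that); the plate pulls itself towards a notch's middle over the last 0.07 rad on either side and stays there when let be.
- knob: Black bar knob on the middle of the plate: upright bar 56 mm long (x), 14 mm thick (y), 42 mm high, from 38 to 80 mm above the bench, a small white line on top towards +x. Origin at the centre of its underside, on the dial's axis. At home its x axis is parallel to that of dial_base.
- knob_grip (a point): Point on the dial's axis 66 mm above the bench, where to grip the knob (pinch it across its 14 mm thickness, from above); x along the bar.
- index_arm: Index arm clamped on the base flange, fixed: brass block 30 x 28 mm, up to 49 mm above the bench, 82 to 126 mm from the dial's axis, with a round-nosed 12 mm spring plunger pressing on the plate's rim. Origin on the dial's axis; x points along the arm. It is clamped elsewhere each time, so the turn from home to the first click differs: 0.25 to 0.55 rad.
- pawl_tip (a point): Fixed point where the index arm's plunger meets the plate's rim: 60 mm from the dial's axis, 33 mm above the bench; its x axis points outward from the dial's axis, y along the rim, counter-clockwise seen from above.
- notch1 (a point): Middle of the mouth of the first notch in the plate's rim, 60 mm from the axis; it turns with the plate, clockwise towards the plunger. There are five notches, each about 9 mm wide and spaced 0.36 rad apart; the rim before the first one is smooth.
- notch3 (a point): Middle of the mouth of the third notch in the plate's rim, 60 mm from the axis (0.72 rad after the first); it turns with the plate. The plate is at the third click when this point is at pawl_tip.
- vise: Small bench vise, green cast jaws gripping a mahogany moulding stub, fixed on the bench to the left: about 200 mm long, 150 mm wide and 140 mm high, origin under its middle. Not used.
- offcut: Bystander: mahogany moulding offcut 130 x 34 x 26 mm, loose near the dial; origin at the centre of its underside.
- sand_block: Bystander: rubber sanding block 95 x 55 x 32 mm, loose near the dial; origin at the centre of its underside.
- plumb: Bystander: standing brass plumb weight, 34 mm across and 67 mm high; origin at the centre of its underside.
- driver: Bystander: screwdriver with a wooden handle lying on the bench to the right.
- brad_jar: Bystander: glass jar 60 mm across and 80 mm high, with steel cap, on the right; origin at the centre of its underside.
- long_offcut: Bystander: pale moulding offcut 200 x 34 x 26 mm on the left; origin at the centre of its underside.
Not all that is in view belongs to the job. Of the things that look like the dial_base, the larger one is meant.

How it is judged:
On the way:
1. the knob, held in the fingers, is turned back fully home against its stop (value of joint plate below 0.05 rad and contact force between the fingers and knob above 3 N), for 0.1 s.
At the end, for the whole second after the job is handed in: The third notch stands within 3 mm (along the rim) of the plunger's line, the plate is at rest, and the fingers still grip the knob (over 5 N, grasp point within 35 mm of knob_grip) (y of notch3 in the frame of pawl_tip between -0.003 and 0.003 m and velocity of joint plate between -0.05 and 0.05 rad/s and contact force between the fingers and knob above 5 N and distance between the grasp point and knob_grip below 0.035 m); the arm keeps its last pose, push and grip.
It fails at once if the plate ran past the third click (third notch more than 14 mm beyond the plunger) (y of notch3 in the frame of pawl_tip below -0.014 m).
It fails at once if a bystander was moved more than 20 mm (distance of any of offcut, sand_block, plumb, driver, brad_jar, long_offcut from where it was at the start of the episode above 0.02 m).
It also fails if it takes over 72 s, if anything falls off the work surface, if the arm or the gripper's body presses on something with over 40 N, if the wrist force passes 120 N, or if a joint passes its speed limit or range.

## Working session

There is one attempt and no reset: what is moved stays moved. The work goes in short steps, Python scripts to look and compute and a shell command to move; the robot and the scene stay as the last step left them, time stands still between calls to the robot, and variables do not carry over. Pictures are saved under pics/ and viewed, and the job is handed in when it is done.

```bash
mkdir -p pics; ls
python3 - <<'E'
from plant import robot
import cv2,numpy as np
for n in("scene","top"):
    c=robot.read_camera(n);cv2.imwrite(f"pics/{n}0.png",c["img"][:,:,::-1]);print(n,c["fovy"],c["cx"],c["cy"],np.round(c["view"],4).tolist())
s=robot.read_state();print(s)
E
```

```text
pics
scene 51.719474359686295 318.21718003339464 207.632929035533 [[-0.5837, 0.812, -0.0018, 0.2675], [0.6364, 0.4561, -0.6221, -0.2955], [-0.5043, -0.3643, -0.783, 1.765], [0.0, 0.0, 0.0, 1.0]]
top 45.558918751358156 314.04986500281274 194.2263097926265 [[-0.0051, -1.0, -0.0036, 0.0355], [-0.9914, 0.0055, -0.1311, 0.5323], [0.1311, 0.0029, -0.9914, 1.3777], [0.0, 0.0, 0.0, 1.0]]
{'clock': 0.1, 'joints': array([-1.39900624e+00,  5.33275321e-02,  1.61419141e+00,  1.81414588e-05,
        1.47601467e+00, -1.19012310e-01]), 'qd': array([ 1.16153863e-03, -1.15033549e-03, -3.88677683e-03, -1.00608594e-03,
       -3.21760572e-05,  6.87973752e-04]), 'effort': array([-6.41683570e-06, -3.94905925e+01, -3.71363783e+01, -9.68562676e-05,
        3.93556460e-03,  1.51488268e-05]), 'eef_pos': array([ 0.17909832, -0.59818182,  0.23014248]), 'tool_rot': array([-9.70380707e-04,  9.89447516e-01,  1.44888481e-01, -1.65808909e-05]), 'ft_force': array([ 0.23642816, -0.22836034,  0.55713198]), 'torque': array([-0.01510122,  0.02134827,  0.0292975 ]), 'opening': 0.9950421442868976}
```

View pics/scene0.png

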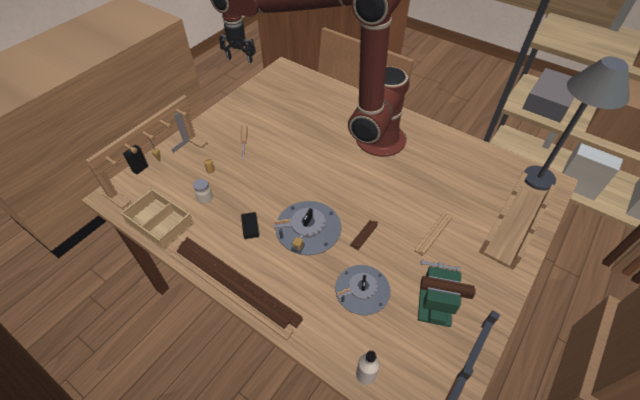

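View pics/top0.png

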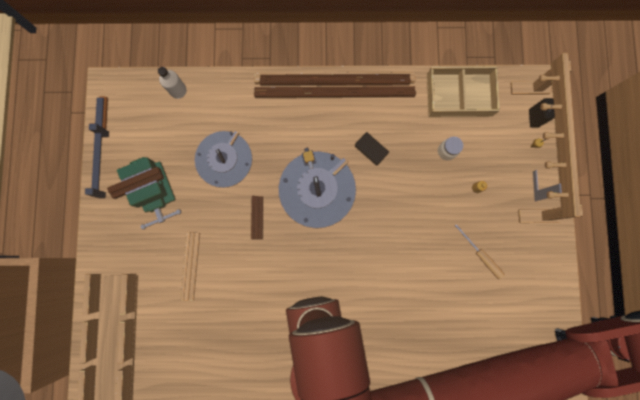

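The larger dial is at about (317,189) in the top view and (308,227) in the scene view. I'll enlarge both.

```bash
cat > h.py <<'E'
import numpy as np,cv2
from plant import robot
def ray(c,u,v):
    f=200/np.tan(np.radians(c["fovy"])/2); V=np.array(c["view"]);R=V[:3,:3];o=-R.T@V[:3,3]
    return o,R.T@np.array([(u-c["cx"])/f,(v-c["cy"])/f,1])
def on(c,u,v,z):
    o,d=ray(c,u,v);return o+d*(z-o[2])/d[2]
def px(c,p):
    f=200/np.tan(np.radians(c["fovy"])/2); V=np.array(c["view"]);q=V[:3,:3]@p+V[:3,3]
    return np.array([c["cx"]+f*q[0]/q[2],c["cy"]+f*q[1]/q[2]])
E
python3 - <<'E'
import cv2
a=cv2.imread("pics/top0.png")[140:240,265:375];b=cv2.imread("pics/scene0.png")[190:265,260:360]
cv2.imwrite("pics/t0z.png",cv2.resize(a,None,fx=6,fy=6,interpolation=cv2.INTER_CUBIC)[:600])
cv2.imwrite("pics/s0z.png",cv2.resize(b,None,fx=8,fy=8,interpolation=cv2.INTER_CUBIC))
E
```

```text
(no output)
```

View pics/t0z.png

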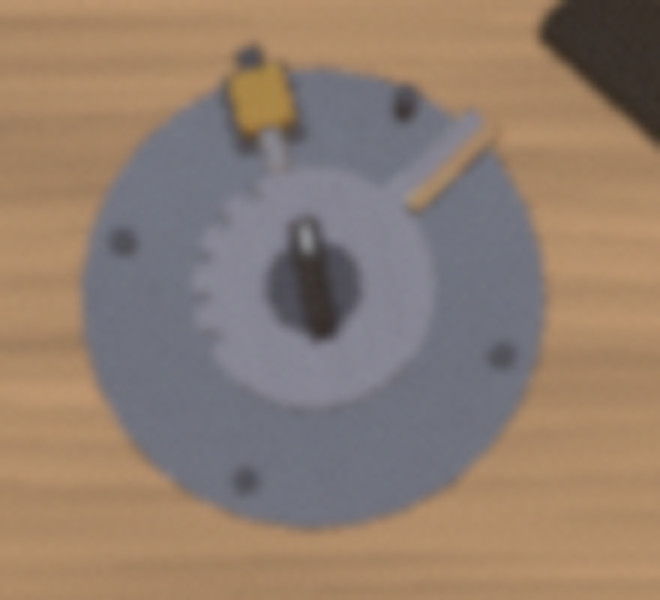

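View pics/s0z.png

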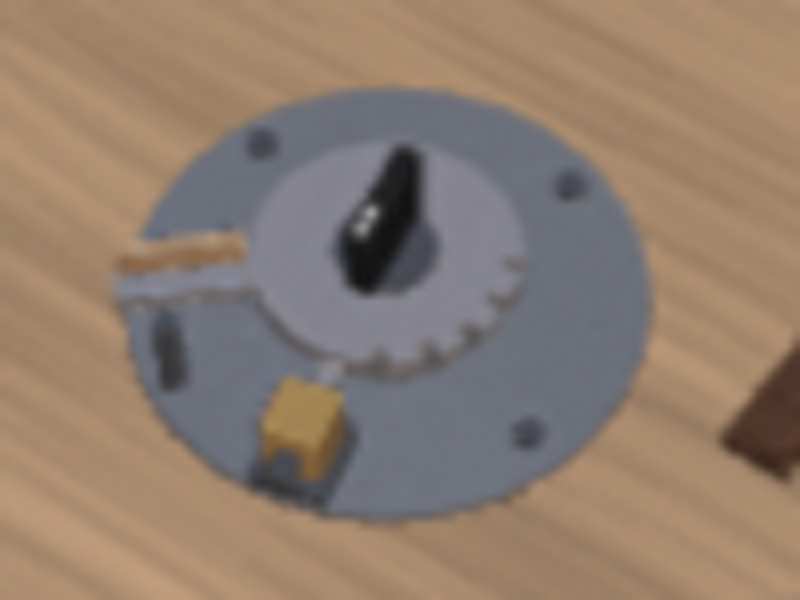

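Top zoom: brass index arm at (262,98), pin at (404,100), fence arm tip at (478,125), knob bar from (304,222) to (320,335) with its white line at the upper end, and notches on the left rim starting at (232,212). Next step is converting these to world positions.

Run:
```python
from h import *
t=robot.read_camera("top");s=robot.read_camera("scene")
for n,c,box in(("top",t,(265,140,375,240)),("scene",s,(260,190,360,265))):
    im=c["img"];hsv=cv2.cvtColor(im,cv2.COLOR_RGB2HSV)
    m=((hsv[...,0]>95)&(hsv[...,0]<140)&(hsv[...,1]>15)).astype(np.uint8)
    x0,y0,x1,y1=box;mm=np.zeros_like(m);mm[y0:y1,x0:x1]=m[y0:y1,x0:x1]
    cs,_=cv2.findContours(mm,cv2.RETR_EXTERNAL,cv2.CHAIN_APPROX_NONE)
    k=cv2.convexHull(max(cs,key=cv2.contourArea))[:,0]
    P=np.array([on(c,u,v,.009)[:2] for u,v in k])
    A=np.c_[2*P,np.ones(len(P))];r=np.linalg.lstsq(A,(P**2).sum(1),rcond=None)[0]
    print(n,r[:2],"R",np.sqrt(r[2]+r[0]**2+r[1]**2))
    if n=="top":C=r[:2]
def Z(U,V,z):return on(t,(U+.5)/6-.5+265,(V+.5)/6-.5+140,z)[:2]
def S(U,V,z):return on(s,(U+.5)/8-.5+260,(V+.5)/8-.5+190,z)[:2]
def rep(l,p,c):d=p-c;print(l,np.round(p,4),"r %.4f ang %.1f"%(np.hypot(*d),np.degrees(np.arctan2(d[1],d[0]))))
for l,U,V,z in[("brass",262,98,.049),("plunger",275,150,.036),("pin",404,100,.053),("armtip",478,125,.052),("armroot",395,190,.052),("n1",265,180,.038),("n2",232,212,.038),("n3",213,243,.038),("n4",203,288,.038),("n5",207,322,.038),("k1",304,222,.08),("k2",322,330,.08)]:rep(l,Z(U,V,z),C)
for l,U,V,z in[("brass",308,405,.049),("n",383,355,.038),("n",432,347,.038),("n",470,328,.038),("n",498,300,.038),("n",515,264,.038),("pin",168,325,.053),("k1",352,240,.08),("k2",405,152,.08)]:rep("S "+l,S(U,V,z),C)
```

```text
top [0.55299257 0.02418616] R 0.11354884411619251
scene [0.55810411 0.02594141] R 0.11435450754323631
brass [0.6454 0.0492] r 0.0958 ang 15.1
plunger [0.6218 0.043 ] r 0.0713 ang 15.3
pin [ 0.6431 -0.0209] r 0.1008 ang -26.6
armtip [ 0.6306 -0.0573] r 0.1125 ang -46.4
armroot [ 0.5983 -0.016 ] r 0.0606 ang -41.6
n1 [0.6062 0.048 ] r 0.0583 ang 24.1
n2 [0.5902 0.0645] r 0.0548 ang 47.3
n3 [0.5747 0.0739] r 0.0542 ang 66.4
n4 [0.5522 0.0789] r 0.0547 ang 90.8
n5 [0.5352 0.0769] r 0.0556 ang 108.6
k1 [0.5778 0.0288] r 0.0253 ang 10.4
k2 [0.5254 0.0204] r 0.0278 ang -172.3
S brass [0.6462 0.0521] r 0.0973 ang 16.7
S n [0.6015 0.0577] r 0.0589 ang 34.6
S n [0.5859 0.0722] r 0.0582 ang 55.6
S n [0.5684 0.0796] r 0.0575 ang 74.5
S n [0.5493 0.0808] r 0.0568 ang 93.8
S n [0.5292 0.0757] r 0.0567 ang 114.8
S pin [ 0.6505 -0.0193] r 0.1067 ang -24.1
S k1 [0.5846 0.0299] r 0.0321 ang 10.2
S k2 [0.5333 0.0199] r 0.0202 ang -167.8
```

Two views agree: the axis is at about (0.555, 0.025), the bar at +9.5°, the pawl at 16°, and notch 1 at about 35°. That makes the first click about 19° clockwise from here and home about 11° counter-clockwise. I'll move above the dial now.

```bash
python3 -m pendant '[{"x":27,"y":-24.4,"hand":1},{"x":27,"y":-24.4,"hand":1},{"x":27,"y":-24.4,"hand":1},{"x":27,"y":-24.4,"hand":1},{"x":27,"y":-24.4,"hand":1},{"x":27,"y":-24.4,"hand":1},{"x":27,"y":-24.4,"hand":1},{"x":27,"y":-24.4,"hand":1},{"x":27,"y":-24.4,"hand":1},{"x":27,"y":-24.4,"hand":1}]' 40
python3 -m pendant '[{"x":27,"y":-24.4,"hand":1},{"x":27,"y":-24.4,"hand":1},{"x":27,"y":-24.4,"hand":1},{"x":27,"y":-24.4,"hand":1},{"x":27,"y":-24.4,"hand":1},{"x":27,"y":-24.4,"hand":1},{"x":27,"y":-24.4,"hand":1},{"x":27,"y":-24.4,"hand":1},{"x":15,"y":-15,"hand":1},{"hand":1}]'
cat > st.py <<'E'
from h import *
from scipy.spatial.transform import Rotation as R
s=robot.read_state();q=s["tool_rot"];M=R.from_quat([q[1],q[2],q[3],q[0]]).as_matrix()
print("t",s["clock"],"tcp",s["eef_pos"].round(4),"x ang",np.degrees(np.arctan2(M[1,0],M[0,0])).round(2),"z",M[:,2].round(3),"F",s["ft_force"].round(1),"T",s["torque"].round(2),"op",round(s["opening"],3),"j",s["joints"].round(2))
d=M.T@(np.array([.555,.0248,s["eef_pos"][2]])-s["eef_pos"]);print("to axis, tool mm",(1000*d).round(1))
E
python3 st.py
```

```text
t 0.2 tcp [ 0.1791 -0.5984  0.2305] x ang 16.66 z [-0.     0.001 -1.   ] F [-0.7  0.5 -1.4] T [-0.01  0.01  0.  ] op 1.001 j [-1.4   0.05  1.61 -0.    1.48 -0.12]
to axis, tool mm [ 538.8 -489.3    0.7]invalid input
invalid input
```

```bash
python3 -m pendant '[{"ax":0,"ay":0,"az":0,"x":27,"y":-24.4,"z":0,"hand":1},{"ax":0,"ay":0,"az":0,"x":27,"y":-24.4,"z":0,"hand":1},{"ax":0,"ay":0,"az":0,"x":27,"y":-24.4,"z":0,"hand":1},{"ax":0,"ay":0,"az":0,"x":27,"y":-24.4,"z":0,"hand":1},{"ax":0,"ay":0,"az":0,"x":27,"y":-24.4,"z":0,"hand":1},{"ax":0,"ay":0,"az":0,"x":27,"y":-24.4,"z":0,"hand":1},{"ax":0,"ay":0,"az":0,"x":27,"y":-24.4,"z":0,"hand":1},{"ax":0,"ay":0,"az":0,"x":27,"y":-24.4,"z":0,"hand":1},{"ax":0,"ay":0,"az":0,"x":27,"y":-24.4,"z":0,"hand":1},{"ax":0,"ay":0,"az":0,"x":27,"y":-24.4,"z":0,"hand":1}]' 40; python3 st.py
```

```text
clock: 1.03
eef_pos: [0.3684, -0.2859, 0.2312]
tool_rot: [0.0, 0.989, 0.145, 0.0]
ft_force: [0.5, 0.7, 0.3]
opening: 0.999
t 1.0333 tcp [ 0.3684 -0.2859  0.2312] x ang 16.64 z [ 0. -0. -1.] F [0.5 0.7 0.3] T [ 0.   -0.03 -0.04] op 0.999 j [-0.82 -0.34  1.97  0.    1.52  0.46]
to axis, tool mm [ 267.8 -244.2    0. ]
```

```bash
python3 -m pendant '[{"ax":0,"ay":0,"az":0,"x":30,"y":-27,"z":0,"hand":1},{"ax":0,"ay":0,"az":0,"x":30,"y":-27,"z":0,"hand":1},{"ax":0,"ay":0,"az":0,"x":30,"y":-27,"z":0,"hand":1},{"ax":0,"ay":0,"az":0,"x":30,"y":-27,"z":0,"hand":1},{"ax":0,"ay":0,"az":0,"x":30,"y":-27,"z":0,"hand":1},{"ax":0,"ay":0,"az":0,"x":30,"y":-27,"z":0,"hand":1},{"ax":0,"ay":0,"az":0,"x":30,"y":-27,"z":0,"hand":1},{"ax":0,"ay":0,"az":0,"x":30,"y":-27,"z":0,"hand":1},{"ax":0,"ay":0,"az":0,"x":27.8,"y":-28.2,"z":0,"hand":1},{"ax":0,"ay":0,"az":7,"x":0,"y":0,"z":20,"hand":1}]' 40; python3 st.py
```

```text
clock: 1.87
eef_pos: [0.5587, 0.0284, 0.2156]
tool_rot: [-0.001, 0.996, 0.086, 0.005]
ft_force: [0.1, 0.5, 0.6]
opening: 0.998
t 1.8667 tcp [0.5587 0.0284 0.2156] x ang 9.9 z [ 0.009  0.002 -1.   ] F [0.1 0.5 0.6] T [-0.05 -0.01 -0.01] op 0.998 j [-0.08 -0.1   1.79  0.    1.44  1.31]
to axis, tool mm [-4.3  2.9 -0. ]
```

```bash
python3 -m pendant '[{"ax":0,"ay":0,"az":0,"x":0,"y":0,"z":15,"hand":1},{"ax":0,"ay":0,"az":0,"x":0,"y":0,"z":20,"hand":1},{"ax":0,"ay":0,"az":0,"x":0,"y":0,"z":20,"hand":1},{"ax":0,"ay":0,"az":0,"x":0,"y":0,"z":20,"hand":1},{"ax":0,"ay":0,"az":0,"x":0,"y":0,"z":15,"hand":1},{"ax":0,"ay":0,"az":0,"x":0,"y":0,"z":10,"hand":1},{"ax":0,"ay":0,"az":0,"x":0,"y":0,"z":0,"hand":1},{"ax":0,"ay":0,"az":0,"x":0,"y":0,"z":0,"hand":1},{"ax":0,"ay":0,"az":0,"x":0,"y":0,"z":0,"hand":1},{"ax":0,"ay":0,"az":0,"x":0,"y":0,"z":0,"hand":1}]' 40; python3 st.py
python3 - <<'E'
from h import *
for n,(x0,y0,x1,y1) in(("top",(265,130,375,230)),("scene",(260,150,360,250))):
    c=robot.read_camera(n);cv2.imwrite(f"pics/{n}1.png",cv2.resize(c["img"][y0:y1,x0:x1,::-1],None,fx=6,fy=6,interpolation=cv2.INTER_CUBIC))
E
```

```text
clock: 2.7
eef_pos: [0.5555, 0.023, 0.113]
tool_rot: [0.0, 0.996, 0.084, 0.001]
ft_force: [0.5, 0.1, -0.1]
opening: 1.001
t 2.7 tcp [0.5555 0.023  0.113 ] x ang 9.66 z [ 0.003 -0.    -1.   ] F [ 0.5  0.1 -0.1] T [0.03 0.01 0.01] op 1.001 j [-0.09 -0.01  1.88 -0.    1.27  1.31]
to axis, tool mm [-0.2 -1.8 -0. ]
```

View pics/top1.png

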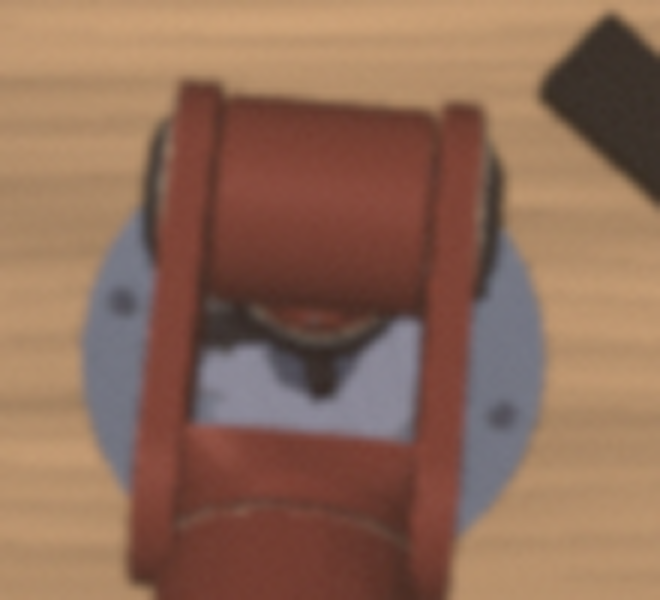

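View pics/scene1.png

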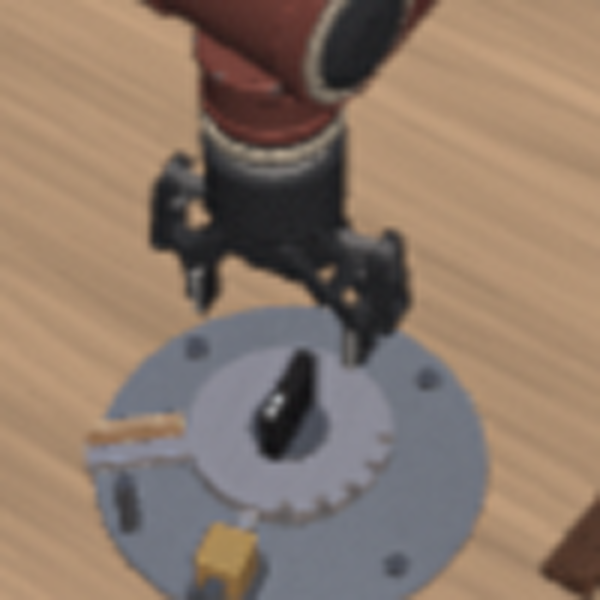

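The fingers straddle the knob in the scene view, with the bar midway between them. Descending 65 mm and closing.

```bash
python3 -m pendant '[{"ax":0,"ay":0,"az":0,"x":0,"y":-1.5,"z":10,"hand":1},{"ax":0,"ay":0,"az":0,"x":0,"y":0,"z":15,"hand":1},{"ax":0,"ay":0,"az":0,"x":0,"y":0,"z":15,"hand":1},{"ax":0,"ay":0,"az":0,"x":0,"y":0,"z":15,"hand":1},{"ax":0,"ay":0,"az":0,"x":0,"y":0,"z":10,"hand":1},{"ax":0,"ay":0,"az":0,"x":0,"y":0,"z":0,"hand":1},{"ax":0,"ay":0,"az":0,"x":0,"y":0,"z":0,"hand":1},{"ax":0,"ay":0,"az":0,"x":0,"y":0,"z":0,"hand":0.3},{"ax":0,"ay":0,"az":0,"x":0,"y":0,"z":0,"hand":0},{"ax":0,"ay":0,"az":0,"x":0,"y":0,"z":0,"hand":-0.3}]' 40; python3 st.py
python3 -m pendant '[{"ax":0,"ay":0,"az":0,"x":0,"y":0,"z":0,"hand":-0.5},{"ax":0,"ay":0,"az":0,"x":0,"y":0,"z":0,"hand":-0.6},{"ax":0,"ay":0,"az":0,"x":0,"y":0,"z":0,"hand":-0.7},{"ax":0,"ay":0,"az":0,"x":0,"y":0,"z":0,"hand":-1},{"ax":0,"ay":0,"az":0,"x":0,"y":0,"z":0,"hand":-1},{"ax":0,"ay":0,"az":0,"x":0,"y":0,"z":0,"hand":-1},{"ax":0,"ay":0,"az":0,"x":0,"y":0,"z":0,"hand":-1},{"ax":0,"ay":0,"az":0,"x":0,"y":0,"z":0,"hand":-1},{"ax":0,"ay":0,"az":0,"x":0,"y":0,"z":0,"hand":-1},{"ax":0,"ay":0,"az":0,"x":0,"y":0,"z":0,"hand":-1}]' 40; python3 st.py
```

```text
clock: 3.63
eef_pos: [0.5551, 0.0246, 0.0475]
tool_rot: [0.0, 0.996, 0.084, 0.001]
ft_force: [0.0, 0.3, -0.1]
opening: 0.599
t 3.6333 tcp [0.5551 0.0246 0.0475] x ang 9.66 z [ 0.002 -0.    -1.   ] F [ 0.   0.3 -0.1] T [ 0.    0.02 -0.01] op 0.599 j [-0.09  0.08  1.92 -0.    1.15  1.31]
to axis, tool mm [-0.  -0.2 -0. ]
clock: 4.47
eef_pos: [0.5543, 0.0259, 0.0469]
tool_rot: [-0.001, 0.996, 0.084, 0.0]
ft_force: [-1.2, 5.2, 2.1]
opening: 0.16
t 4.4667 tcp [0.5543 0.0259 0.0469] x ang 9.66 z [ 0.     0.002 -1.   ] F [-1.2  5.2  2.1] T [ 0.57  0.2  -0.01] op 0.16 j [-0.09  0.08  1.92  0.    1.15  1.31]
to axis, tool mm [ 0.5  1.3 -0. ]
```

Opening is 13.6 mm, so the fingers are on the bar. I'll ease out the small sideways load, then turn counter-clockwise towards home while watching the torque.

```bash
python3 -m pendant '[{"ax":0,"ay":0,"az":0,"x":0,"y":-1,"z":0,"hand":-1},{"ax":0,"ay":0,"az":-1,"x":0,"y":0,"z":0,"hand":-1},{"ax":0,"ay":0,"az":-1,"x":0,"y":0,"z":0,"hand":-1},{"ax":0,"ay":0,"az":-1,"x":0,"y":0,"z":0,"hand":-1},{"ax":0,"ay":0,"az":-1,"x":0,"y":0,"z":0,"hand":-1},{"ax":0,"ay":0,"az":-1,"x":0,"y":0,"z":0,"hand":-1},{"ax":0,"ay":0,"az":-1,"x":0,"y":0,"z":0,"hand":-1},{"ax":0,"ay":0,"az":0,"x":0,"y":0,"z":0,"hand":-1},{"ax":0,"ay":0,"az":0,"x":0,"y":0,"z":0,"hand":-1},{"ax":0,"ay":0,"az":0,"x":0,"y":0,"z":0,"hand":-1}]' 60; python3 st.py
python3 -m pendant '[{"ax":0,"ay":0,"az":-0.5,"x":0,"y":0,"z":0,"hand":-1},{"ax":0,"ay":0,"az":-0.5,"x":0,"y":0,"z":0,"hand":-1},{"ax":0,"ay":0,"az":-0.5,"x":0,"y":0,"z":0,"hand":-1},{"ax":0,"ay":0,"az":-0.5,"x":0,"y":0,"z":0,"hand":-1},{"ax":0,"ay":0,"az":0,"x":0,"y":0,"z":0,"hand":-1},{"ax":0,"ay":0,"az":0,"x":0,"y":0,"z":0,"hand":-1},{"ax":0,"ay":0,"az":0,"x":0,"y":0,"z":0,"hand":-1},{"ax":0,"ay":0,"az":0,"x":0,"y":0,"z":0,"hand":-1},{"ax":0,"ay":0,"az":0,"x":0,"y":0,"z":0,"hand":-1},{"ax":0,"ay":0,"az":0,"x":0,"y":0,"z":0,"hand":-1}]' 60; python3 st.py
```

```text
clock: 5.3
eef_pos: [0.5543, 0.0259, 0.0469]
tool_rot: [-0.0, 0.991, 0.137, 0.0]
ft_force: [-2.2, 2.7, 5.3]
opening: 0.158
t 5.3 tcp [0.5543 0.0259 0.0469] x ang 15.74 z [ 0.     0.001 -1.   ] F [-2.2  2.7  5.3] T [0.44 0.26 0.09] op 0.158 j [-0.09  0.08  1.92  0.    1.15  1.21]
to axis, tool mm [ 0.4  1.3 -0. ]
clock: 6.13
eef_pos: [0.5543, 0.0259, 0.0469]
tool_rot: [-0.0, 0.988, 0.154, 0.0]
ft_force: [-2.5, 3.0, 5.6]
opening: 0.156
t 6.1333 tcp [0.5543 0.0259 0.0469] x ang 17.72 z [ 0.     0.001 -1.   ] F [-2.5  3.   5.6] T [ 0.48  0.3  -0.04] op 0.156 j [-0.09  0.08  1.92  0.    1.15  1.17]
to axis, tool mm [ 0.4  1.3 -0. ]
```

```bash
for i in 1; do python3 -m pendant '[{"ax":0,"ay":0,"az":-0.5,"x":0,"y":0,"z":0,"hand":-1},{"ax":0,"ay":0,"az":-0.5,"x":0,"y":0,"z":0,"hand":-1},{"ax":0,"ay":0,"az":-0.5,"x":0,"y":0,"z":0,"hand":-1},{"ax":0,"ay":0,"az":-0.5,"x":0,"y":0,"z":0,"hand":-1},{"ax":0,"ay":0,"az":0,"x":0,"y":0,"z":0,"hand":-1},{"ax":0,"ay":0,"az":0,"x":0,"y":0,"z":0,"hand":-1},{"ax":0,"ay":0,"az":0,"x":0,"y":0,"z":0,"hand":-1},{"ax":0,"ay":0,"az":0,"x":0,"y":0,"z":0,"hand":-1},{"ax":0,"ay":0,"az":0,"x":0,"y":0,"z":0,"hand":-1},{"ax":0,"ay":0,"az":0,"x":0,"y":0,"z":0,"hand":-1}]' 60 >/dev/null; python3 st.py; done
```

```text
t 6.9667 tcp [0.5543 0.0259 0.0469] x ang 19.72 z [ 0.     0.001 -1.   ] F [-2.4  3.5  6.5] T [ 0.44  0.31 -0.03] op 0.159 j [-0.09  0.08  1.92  0.    1.15  1.14]
to axis, tool mm [ 0.3  1.3 -0. ]
```

```bash
python3 -m pendant '[{"ax":0,"ay":0,"az":-0.5,"x":0,"y":0,"z":0,"hand":-1},{"ax":0,"ay":0,"az":-0.5,"x":0,"y":0,"z":0,"hand":-1},{"ax":0,"ay":0,"az":-0.5,"x":0,"y":0,"z":0,"hand":-1},{"ax":0,"ay":0,"az":-0.5,"x":0,"y":0,"z":0,"hand":-1},{"ax":0,"ay":0,"az":0,"x":0,"y":0,"z":0,"hand":-1},{"ax":0,"ay":0,"az":0,"x":0,"y":0,"z":0,"hand":-1},{"ax":0,"ay":0,"az":0,"x":0,"y":0,"z":0,"hand":-1},{"ax":0,"ay":0,"az":0,"x":0,"y":0,"z":0,"hand":-1},{"ax":0,"ay":0,"az":0,"x":0,"y":0,"z":0,"hand":-1},{"ax":0,"ay":0,"az":0,"x":0,"y":0,"z":0,"hand":-1}]' 60 >/dev/null; python3 st.py
```

```text
t 7.8 tcp [0.5543 0.0259 0.0469] x ang 21.72 z [ 0.     0.001 -1.   ] F [-2.2  2.3  5. ] T [ 0.4   0.32 -0.03] op 0.155 j [-0.09  0.08  1.92  0.    1.15  1.1 ]
to axis, tool mm [ 0.3  1.3 -0. ]
```

```bash
python3 -m pendant '[{"ax":0,"ay":0,"az":-0.5,"x":0,"y":0,"z":0,"hand":-1},{"ax":0,"ay":0,"az":-0.5,"x":0,"y":0,"z":0,"hand":-1},{"ax":0,"ay":0,"az":-0.5,"x":0,"y":0,"z":0,"hand":-1},{"ax":0,"ay":0,"az":-0.5,"x":0,"y":0,"z":0,"hand":-1},{"ax":0,"ay":0,"az":0,"x":0,"y":0,"z":0,"hand":-1},{"ax":0,"ay":0,"az":0,"x":0,"y":0,"z":0,"hand":-1},{"ax":0,"ay":0,"az":0,"x":0,"y":0,"z":0,"hand":-1},{"ax":0,"ay":0,"az":0,"x":0,"y":0,"z":0,"hand":-1},{"ax":0,"ay":0,"az":0,"x":0,"y":0,"z":0,"hand":-1},{"ax":0,"ay":0,"az":0,"x":0,"y":0,"z":0,"hand":-1}]' 60 >/dev/null; python3 st.py
```

```text
t 8.6333 tcp [0.5544 0.026  0.0469] x ang 23.52 z [ 0.001  0.002 -1.   ] F [-1.6  3.1  4.7] T [ 0.39  0.28 -1.07] op 0.155 j [-0.09  0.08  1.92  0.    1.15  1.07]
to axis, tool mm [ 0.1  1.3 -0. ]
```

Run:
```python
from h import *
for n,(x0,y0,x1,y1) in(("top",(265,130,375,230)),("scene",(260,180,360,270))):
    c=robot.read_camera(n);cv2.imwrite(f"pics/{n}2.png",cv2.resize(c["img"][y0:y1,x0:x1,::-1],None,fx=6,fy=6,interpolation=cv2.INTER_CUBIC))
```

```text
(no output)
```

View pics/scene2.png

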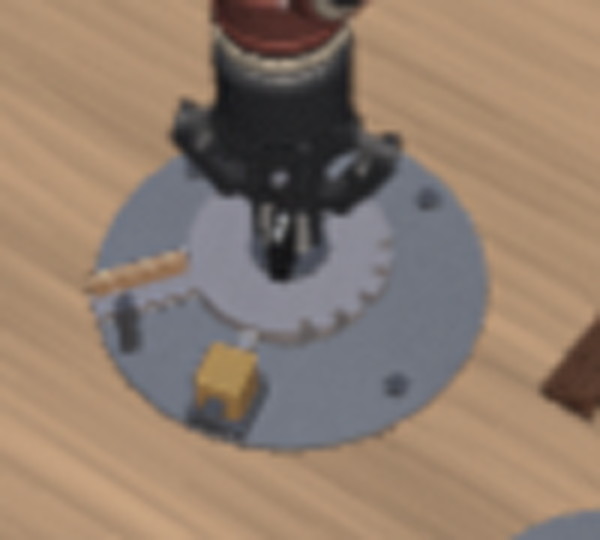

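The torque rose to -1.07 N m and the picture shows the fence arm lying against the pin at (127,320). I'll push one more degree to confirm a rigid stop.

```bash
python3 -m pendant '[{"ax":0,"ay":0,"az":-0.5,"x":0,"y":0,"z":0,"hand":-1},{"ax":0,"ay":0,"az":-0.5,"x":0,"y":0,"z":0,"hand":-1},{"ax":0,"ay":0,"az":0,"x":0,"y":0,"z":0,"hand":-1},{"ax":0,"ay":0,"az":0,"x":0,"y":0,"z":0,"hand":-1},{"ax":0,"ay":0,"az":0,"x":0,"y":0,"z":0,"hand":-1},{"ax":0,"ay":0,"az":0,"x":0,"y":0,"z":0,"hand":-1},{"ax":0,"ay":0,"az":0,"x":0,"y":0,"z":0,"hand":-1},{"ax":0,"ay":0,"az":0,"x":0,"y":0,"z":0,"hand":-1},{"ax":0,"ay":0,"az":0,"x":0,"y":0,"z":0,"hand":-1},{"ax":0,"ay":0,"az":0,"x":0,"y":0,"z":0,"hand":-1}]' 60 >/dev/null; python3 st.py
python3 - <<'E'
from h import *
c=robot.read_camera("scene");C=np.array([.5545,.0255])
def S(U,V,z):return on(c,(U+.5)/6-.5+260,(V+.5)/6-.5+180,z)[:2]
for l,U,V in[("n",310,322),("n",344,317),("n",369,293),("n",384,268),("n",388,243)]:
    d=S(U,V,.038)-C;print(l,np.hypot(*d).round(4),np.degrees(np.arctan2(d[1],d[0])).round(1))
E
```

```text
t 9.5667 tcp [0.5544 0.026  0.0469] x ang 24.42 z [ 0.001  0.002 -1.   ] F [-2.   3.5  4.9] T [ 0.42  0.34 -1.59] op 0.158 j [-0.09  0.08  1.92  0.    1.15  1.06]
to axis, tool mm [ 0.   1.3 -0. ]
n 0.0553 47.9
n 0.0594 67.3
n 0.0566 89.1
n 0.0565 109.3
n 0.0567 127.8
```

Home is confirmed: T = -1.6 N m with hardly any rotation, and contact came at about 22° tool angle. The notches now sit at about 48, 67, 89…, with the pawl at about 16°. The first click should therefore come near a tool angle of -8° to -10°. Turning clockwise quickly over the smooth rim, then in small steps.

```bash
python3 -m pendant '[{"ax":0,"ay":0,"az":2,"x":0,"y":0,"z":0,"hand":-1},{"ax":0,"ay":0,"az":2.5,"x":0,"y":0,"z":0,"hand":-1},{"ax":0,"ay":0,"az":2.5,"x":0,"y":0,"z":0,"hand":-1},{"ax":0,"ay":0,"az":2.5,"x":0,"y":0,"z":0,"hand":-1},{"ax":0,"ay":0,"az":2.5,"x":0,"y":0,"z":0,"hand":-1},{"ax":0,"ay":0,"az":2.5,"x":0,"y":0,"z":0,"hand":-1},{"ax":0,"ay":0,"az":2.5,"x":0,"y":0,"z":0,"hand":-1},{"ax":0,"ay":0,"az":1,"x":0,"y":0,"z":0,"hand":-1},{"ax":0,"ay":0,"az":0,"x":0,"y":0,"z":0,"hand":-1},{"ax":0,"ay":0,"az":0,"x":0,"y":0,"z":0,"hand":-1}]' 60 >/dev/null; python3 st.py
python3 -m pendant '[{"ax":0,"ay":0,"az":1,"x":0,"y":0,"z":0,"hand":-1},{"ax":0,"ay":0,"az":1,"x":0,"y":0,"z":0,"hand":-1},{"ax":0,"ay":0,"az":1,"x":0,"y":0,"z":0,"hand":-1},{"ax":0,"ay":0,"az":1,"x":0,"y":0,"z":0,"hand":-1},{"ax":0,"ay":0,"az":1,"x":0,"y":0,"z":0,"hand":-1},{"ax":0,"ay":0,"az":0,"x":0,"y":0,"z":0,"hand":-1},{"ax":0,"ay":0,"az":0,"x":0,"y":0,"z":0,"hand":-1},{"ax":0,"ay":0,"az":0,"x":0,"y":0,"z":0,"hand":-1},{"ax":0,"ay":0,"az":0,"x":0,"y":0,"z":0,"hand":-1},{"ax":0,"ay":0,"az":0,"x":0,"y":0,"z":0,"hand":-1}]' 60 >/dev/null; python3 st.py
```

```text
t 10.45 tcp [0.5544 0.026  0.0469] x ang 6.72 z [ 0.001  0.001 -1.   ] F [-1.7  2.8  5.3] T [ 0.43  0.24 -0.05] op 0.154 j [-0.09  0.08  1.92  0.    1.15  1.37]
to axis, tool mm [ 0.5  1.2 -0. ]
t 11.2833 tcp [0.5544 0.0259 0.0469] x ang 1.72 z [ 0.001  0.001 -1.   ] F [-1.8  2.6  4.5] T [ 0.48  0.25 -0.04] op 0.154 j [-0.09  0.08  1.92  0.    1.15  1.45]
to axis, tool mm [ 0.6  1.2 -0. ]
```

```bash
python3 -m pendant '[{"ax":0,"ay":0,"az":1,"x":0,"y":0,"z":0,"hand":-1},{"ax":0,"ay":0,"az":1,"x":0,"y":0,"z":0,"hand":-1},{"ax":0,"ay":0,"az":1,"x":0,"y":0,"z":0,"hand":-1},{"ax":0,"ay":0,"az":0,"x":0,"y":0,"z":0,"hand":-1},{"ax":0,"ay":0,"az":0,"x":0,"y":0,"z":0,"hand":-1},{"ax":0,"ay":0,"az":0,"x":0,"y":0,"z":0,"hand":-1},{"ax":0,"ay":0,"az":0,"x":0,"y":0,"z":0,"hand":-1},{"ax":0,"ay":0,"az":0,"x":0,"y":0,"z":0,"hand":-1},{"ax":0,"ay":0,"az":0,"x":0,"y":0,"z":0,"hand":-1},{"ax":0,"ay":0,"az":0,"x":0,"y":0,"z":0,"hand":-1}]' 60 >/dev/null; python3 st.py
python3 -m pendant '[{"ax":0,"ay":0,"az":1,"x":0,"y":0,"z":0,"hand":-1},{"ax":0,"ay":0,"az":1,"x":0,"y":0,"z":0,"hand":-1},{"ax":0,"ay":0,"az":0,"x":0,"y":0,"z":0,"hand":-1},{"ax":0,"ay":0,"az":0,"x":0,"y":0,"z":0,"hand":-1},{"ax":0,"ay":0,"az":0,"x":0,"y":0,"z":0,"hand":-1},{"ax":0,"ay":0,"az":0,"x":0,"y":0,"z":0,"hand":-1},{"ax":0,"ay":0,"az":0,"x":0,"y":0,"z":0,"hand":-1},{"ax":0,"ay":0,"az":0,"x":0,"y":0,"z":0,"hand":-1},{"ax":0,"ay":0,"az":0,"x":0,"y":0,"z":0,"hand":-1},{"ax":0,"ay":0,"az":0,"x":0,"y":0,"z":0,"hand":-1}]' 60 >/dev/null; python3 st.py
python3 -m pendant '[{"ax":0,"ay":0,"az":1,"x":0,"y":0,"z":0,"hand":-1},{"ax":0,"ay":0,"az":1,"x":0,"y":0,"z":0,"hand":-1},{"ax":0,"ay":0,"az":0,"x":0,"y":0,"z":0,"hand":-1},{"ax":0,"ay":0,"az":0,"x":0,"y":0,"z":0,"hand":-1},{"ax":0,"ay":0,"az":0,"x":0,"y":0,"z":0,"hand":-1},{"ax":0,"ay":0,"az":0,"x":0,"y":0,"z":0,"hand":-1},{"ax":0,"ay":0,"az":0,"x":0,"y":0,"z":0,"hand":-1},{"ax":0,"ay":0,"az":0,"x":0,"y":0,"z":0,"hand":-1},{"ax":0,"ay":0,"az":0,"x":0,"y":0,"z":0,"hand":-1},{"ax":0,"ay":0,"az":0,"x":0,"y":0,"z":0,"hand":-1}]' 60 >/dev/null; python3 st.py
python3 -m pendant '[{"ax":0,"ay":0,"az":1,"x":0,"y":0,"z":0,"hand":-1},{"ax":0,"ay":0,"az":0.5,"x":0,"y":0,"z":0,"hand":-1},{"ax":0,"ay":0,"az":0,"x":0,"y":0,"z":0,"hand":-1},{"ax":0,"ay":0,"az":0,"x":0,"y":0,"z":0,"hand":-1},{"ax":0,"ay":0,"az":0,"x":0,"y":0,"z":0,"hand":-1},{"ax":0,"ay":0,"az":0,"x":0,"y":0,"z":0,"hand":-1},{"ax":0,"ay":0,"az":0,"x":0,"y":0,"z":0,"hand":-1},{"ax":0,"ay":0,"az":0,"x":0,"y":0,"z":0,"hand":-1},{"ax":0,"ay":0,"az":0,"x":0,"y":0,"z":0,"hand":-1},{"ax":0,"ay":0,"az":0,"x":0,"y":0,"z":0,"hand":-1}]' 60 >/dev/null; python3 st.py
```

```text
t 12.1167 tcp [0.5544 0.0259 0.0469] x ang -1.28 z [ 0.001  0.001 -1.   ] F [-1.8  2.9  5.4] T [ 0.42  0.22 -0.11] op 0.154 j [-0.09  0.08  1.92  0.    1.15  1.51]
to axis, tool mm [ 0.6  1.1 -0. ]
t 12.95 tcp [0.5544 0.026  0.0469] x ang -3.29 z [ 0.001  0.001 -1.   ] F [-2.4  4.   4.4] T [ 0.5   0.28 -0.11] op 0.154 j [-0.09  0.08  1.92  0.    1.15  1.54]
to axis, tool mm [ 0.7  1.1 -0. ]
t 13.7833 tcp [0.5544 0.0259 0.0469] x ang -5.3 z [ 0.001  0.001 -1.   ] F [-2.7  3.2  5.2] T [ 0.5   0.22 -0.16] op 0.159 j [-0.09  0.08  1.92  0.    1.15  1.58]
to axis, tool mm [ 0.7  1.1 -0. ]
t 14.6167 tcp [0.5544 0.0259 0.0469] x ang -6.79 z [ 0.001  0.001 -1.   ] F [-1.8  3.   5.2] T [ 0.4   0.19 -0.11] op 0.159 j [-0.09  0.08  1.92  0.    1.15  1.6 ]
to axis, tool mm [ 0.7  1.1 -0. ]
```

Torque sign: negative means the plate pulls clockwise, i.e. into a notch ahead, and positive means it resists. I'll continue in small steps.

```bash
python3 -m pendant '[{"ax":0,"ay":0,"az":1,"x":0,"y":0,"z":0,"hand":-1},{"ax":0,"ay":0,"az":0.5,"x":0,"y":0,"z":0,"hand":-1},{"ax":0,"ay":0,"az":0,"x":0,"y":0,"z":0,"hand":-1},{"ax":0,"ay":0,"az":0,"x":0,"y":0,"z":0,"hand":-1},{"ax":0,"ay":0,"az":0,"x":0,"y":0,"z":0,"hand":-1},{"ax":0,"ay":0,"az":0,"x":0,"y":0,"z":0,"hand":-1},{"ax":0,"ay":0,"az":0,"x":0,"y":0,"z":0,"hand":-1},{"ax":0,"ay":0,"az":0,"x":0,"y":0,"z":0,"hand":-1},{"ax":0,"ay":0,"az":0,"x":0,"y":0,"z":0,"hand":-1},{"ax":0,"ay":0,"az":0,"x":0,"y":0,"z":0,"hand":-1}]' 60 >/dev/null; python3 st.py
python3 -m pendant '[{"ax":0,"ay":0,"az":1,"x":0,"y":0,"z":0,"hand":-1},{"ax":0,"ay":0,"az":0.5,"x":0,"y":0,"z":0,"hand":-1},{"ax":0,"ay":0,"az":0,"x":0,"y":0,"z":0,"hand":-1},{"ax":0,"ay":0,"az":0,"x":0,"y":0,"z":0,"hand":-1},{"ax":0,"ay":0,"az":0,"x":0,"y":0,"z":0,"hand":-1},{"ax":0,"ay":0,"az":0,"x":0,"y":0,"z":0,"hand":-1},{"ax":0,"ay":0,"az":0,"x":0,"y":0,"z":0,"hand":-1},{"ax":0,"ay":0,"az":0,"x":0,"y":0,"z":0,"hand":-1},{"ax":0,"ay":0,"az":0,"x":0,"y":0,"z":0,"hand":-1},{"ax":0,"ay":0,"az":0,"x":0,"y":0,"z":0,"hand":-1}]' 60 >/dev/null; python3 st.py
python3 -m pendant '[{"ax":0,"ay":0,"az":1,"x":0,"y":0,"z":0,"hand":-1},{"ax":0,"ay":0,"az":0.5,"x":0,"y":0,"z":0,"hand":-1},{"ax":0,"ay":0,"az":0,"x":0,"y":0,"z":0,"hand":-1},{"ax":0,"ay":0,"az":0,"x":0,"y":0,"z":0,"hand":-1},{"ax":0,"ay":0,"az":0,"x":0,"y":0,"z":0,"hand":-1},{"ax":0,"ay":0,"az":0,"x":0,"y":0,"z":0,"hand":-1},{"ax":0,"ay":0,"az":0,"x":0,"y":0,"z":0,"hand":-1},{"ax":0,"ay":0,"az":0,"x":0,"y":0,"z":0,"hand":-1},{"ax":0,"ay":0,"az":0,"x":0,"y":0,"z":0,"hand":-1},{"ax":0,"ay":0,"az":0,"x":0,"y":0,"z":0,"hand":-1}]' 60 >/dev/null; python3 st.py
python3 -m pendant '[{"ax":0,"ay":0,"az":1,"x":0,"y":0,"z":0,"hand":-1},{"ax":0,"ay":0,"az":0.5,"x":0,"y":0,"z":0,"hand":-1},{"ax":0,"ay":0,"az":0,"x":0,"y":0,"z":0,"hand":-1},{"ax":0,"ay":0,"az":0,"x":0,"y":0,"z":0,"hand":-1},{"ax":0,"ay":0,"az":0,"x":0,"y":0,"z":0,"hand":-1},{"ax":0,"ay":0,"az":0,"x":0,"y":0,"z":0,"hand":-1},{"ax":0,"ay":0,"az":0,"x":0,"y":0,"z":0,"hand":-1},{"ax":0,"ay":0,"az":0,"x":0,"y":0,"z":0,"hand":-1},{"ax":0,"ay":0,"az":0,"x":0,"y":0,"z":0,"hand":-1},{"ax":0,"ay":0,"az":0,"x":0,"y":0,"z":0,"hand":-1}]' 60 >/dev/null; python3 st.py
```

```text
t 15.45 tcp [0.5544 0.026  0.0469] x ang -8.25 z [ 0.001  0.001 -1.   ] F [-2.2  3.   5.3] T [0.46 0.23 0.09] op 0.15 j [-0.09  0.08  1.92  0.    1.15  1.63]
to axis, tool mm [ 0.7  1.1 -0. ]
t 16.2833 tcp [0.5544 0.0259 0.0469] x ang -9.65 z [ 0.001  0.    -1.   ] F [-1.5  3.3  5.5] T [0.48 0.2  0.6 ] op 0.155 j [-0.09  0.08  1.92  0.    1.15  1.65]
to axis, tool mm [0.8 1.  0. ]
t 17.1167 tcp [0.5544 0.0259 0.0469] x ang -11.28 z [ 0.001  0.001 -1.   ] F [-2.6  2.9  5.1] T [ 0.46  0.17 -0.08] op 0.157 j [-0.09  0.08  1.92  0.    1.15  1.68]
to axis, tool mm [ 0.8  1.  -0. ]
t 17.95 tcp [0.5544 0.0259 0.0469] x ang -12.77 z [ 0.001  0.001 -1.   ] F [-1.1  3.2  5. ] T [ 0.45  0.25 -0.02] op 0.154 j [-0.09  0.08  1.92  0.    1.15  1.71]
to axis, tool mm [ 0.9  1.  -0. ]
```

Notch 1 is felt: +0.09, +0.6, then release at -11°, with its middle near -8° and 0.52 rad from home. That fits the picture and the 0.25–0.55 range. Notch 2 is expected near -28.6°.

```bash
python3 -m pendant '[{"ax":0,"ay":0,"az":2,"x":0,"y":0,"z":0,"hand":-1},{"ax":0,"ay":0,"az":2,"x":0,"y":0,"z":0,"hand":-1},{"ax":0,"ay":0,"az":2,"x":0,"y":0,"z":0,"hand":-1},{"ax":0,"ay":0,"az":2,"x":0,"y":0,"z":0,"hand":-1},{"ax":0,"ay":0,"az":1,"x":0,"y":0,"z":0,"hand":-1},{"ax":0,"ay":0,"az":1,"x":0,"y":0,"z":0,"hand":-1},{"ax":0,"ay":0,"az":0,"x":0,"y":0,"z":0,"hand":-1},{"ax":0,"ay":0,"az":0,"x":0,"y":0,"z":0,"hand":-1},{"ax":0,"ay":0,"az":0,"x":0,"y":0,"z":0,"hand":-1},{"ax":0,"ay":0,"az":0,"x":0,"y":0,"z":0,"hand":-1}]' 60 >/dev/null; python3 st.py
python3 -m pendant '[{"ax":0,"ay":0,"az":1,"x":0,"y":0,"z":0,"hand":-1},{"ax":0,"ay":0,"az":1,"x":0,"y":0,"z":0,"hand":-1},{"ax":0,"ay":0,"az":0,"x":0,"y":0,"z":0,"hand":-1},{"ax":0,"ay":0,"az":0,"x":0,"y":0,"z":0,"hand":-1},{"ax":0,"ay":0,"az":0,"x":0,"y":0,"z":0,"hand":-1},{"ax":0,"ay":0,"az":0,"x":0,"y":0,"z":0,"hand":-1},{"ax":0,"ay":0,"az":0,"x":0,"y":0,"z":0,"hand":-1},{"ax":0,"ay":0,"az":0,"x":0,"y":0,"z":0,"hand":-1},{"ax":0,"ay":0,"az":0,"x":0,"y":0,"z":0,"hand":-1},{"ax":0,"ay":0,"az":0,"x":0,"y":0,"z":0,"hand":-1}]' 60 >/dev/null; python3 st.py
python3 -m pendant '[{"ax":0,"ay":0,"az":1,"x":0,"y":0,"z":0,"hand":-1},{"ax":0,"ay":0,"az":0.5,"x":0,"y":0,"z":0,"hand":-1},{"ax":0,"ay":0,"az":0,"x":0,"y":0,"z":0,"hand":-1},{"ax":0,"ay":0,"az":0,"x":0,"y":0,"z":0,"hand":-1},{"ax":0,"ay":0,"az":0,"x":0,"y":0,"z":0,"hand":-1},{"ax":0,"ay":0,"az":0,"x":0,"y":0,"z":0,"hand":-1},{"ax":0,"ay":0,"az":0,"x":0,"y":0,"z":0,"hand":-1},{"ax":0,"ay":0,"az":0,"x":0,"y":0,"z":0,"hand":-1},{"ax":0,"ay":0,"az":0,"x":0,"y":0,"z":0,"hand":-1},{"ax":0,"ay":0,"az":0,"x":0,"y":0,"z":0,"hand":-1}]' 60 >/dev/null; python3 st.py
python3 -m pendant '[{"ax":0,"ay":0,"az":1,"x":0,"y":0,"z":0,"hand":-1},{"ax":0,"ay":0,"az":0,"x":0,"y":0,"z":0,"hand":-1},{"ax":0,"ay":0,"az":0,"x":0,"y":0,"z":0,"hand":-1},{"ax":0,"ay":0,"az":0,"x":0,"y":0,"z":0,"hand":-1},{"ax":0,"ay":0,"az":0,"x":0,"y":0,"z":0,"hand":-1},{"ax":0,"ay":0,"az":0,"x":0,"y":0,"z":0,"hand":-1},{"ax":0,"ay":0,"az":0,"x":0,"y":0,"z":0,"hand":-1},{"ax":0,"ay":0,"az":0,"x":0,"y":0,"z":0,"hand":-1},{"ax":0,"ay":0,"az":0,"x":0,"y":0,"z":0,"hand":-1},{"ax":0,"ay":0,"az":0,"x":0,"y":0,"z":0,"hand":-1}]' 60 >/dev/null; python3 st.py
```

```text
t 18.7833 tcp [0.5544 0.0259 0.0469] x ang -22.77 z [ 0.001  0.001 -1.   ] F [-1.9  2.8  5.4] T [ 0.43  0.26 -0.07] op 0.155 j [-0.09  0.08  1.92  0.    1.15  1.88]
to axis, tool mm [ 1.   0.8 -0. ]
t 19.6167 tcp [0.5544 0.0259 0.0469] x ang -24.79 z [ 0.001  0.001 -1.   ] F [-1.5  2.8  5.8] T [ 0.43  0.26 -0.14] op 0.156 j [-0.09  0.08  1.92  0.    1.15  1.92]
to axis, tool mm [ 1.   0.8 -0. ]
t 20.45 tcp [0.5544 0.0259 0.0469] x ang -26.28 z [ 0.001  0.001 -1.   ] F [-1.9  2.5  5.5] T [ 0.45  0.23 -0.05] op 0.153 j [-0.09  0.08  1.92  0.    1.15  1.94]
to axis, tool mm [ 1.   0.7 -0. ]
t 21.2833 tcp [0.5544 0.0259 0.0469] x ang -27.3 z [ 0.001  0.001 -1.   ] F [-2.3  3.2  5.6] T [ 0.44  0.23 -0.2 ] op 0.158 j [-0.09  0.08  1.92  0.    1.15  1.96]
to axis, tool mm [ 1.1  0.7 -0. ]
```

```bash
python3 -m pendant '[{"ax":0,"ay":0,"az":1,"x":0,"y":0,"z":0,"hand":-1},{"ax":0,"ay":0,"az":0,"x":0,"y":0,"z":0,"hand":-1},{"ax":0,"ay":0,"az":0,"x":0,"y":0,"z":0,"hand":-1},{"ax":0,"ay":0,"az":0,"x":0,"y":0,"z":0,"hand":-1},{"ax":0,"ay":0,"az":0,"x":0,"y":0,"z":0,"hand":-1},{"ax":0,"ay":0,"az":0,"x":0,"y":0,"z":0,"hand":-1},{"ax":0,"ay":0,"az":0,"x":0,"y":0,"z":0,"hand":-1},{"ax":0,"ay":0,"az":0,"x":0,"y":0,"z":0,"hand":-1},{"ax":0,"ay":0,"az":0,"x":0,"y":0,"z":0,"hand":-1},{"ax":0,"ay":0,"az":0,"x":0,"y":0,"z":0,"hand":-1}]' 60 >/dev/null; python3 st.py
python3 -m pendant '[{"ax":0,"ay":0,"az":1,"x":0,"y":0,"z":0,"hand":-1},{"ax":0,"ay":0,"az":0,"x":0,"y":0,"z":0,"hand":-1},{"ax":0,"ay":0,"az":0,"x":0,"y":0,"z":0,"hand":-1},{"ax":0,"ay":0,"az":0,"x":0,"y":0,"z":0,"hand":-1},{"ax":0,"ay":0,"az":0,"x":0,"y":0,"z":0,"hand":-1},{"ax":0,"ay":0,"az":0,"x":0,"y":0,"z":0,"hand":-1},{"ax":0,"ay":0,"az":0,"x":0,"y":0,"z":0,"hand":-1},{"ax":0,"ay":0,"az":0,"x":0,"y":0,"z":0,"hand":-1},{"ax":0,"ay":0,"az":0,"x":0,"y":0,"z":0,"hand":-1},{"ax":0,"ay":0,"az":0,"x":0,"y":0,"z":0,"hand":-1}]' 60 >/dev/null; python3 st.py
python3 -m pendant '[{"ax":0,"ay":0,"az":1,"x":0,"y":0,"z":0,"hand":-1},{"ax":0,"ay":0,"az":0,"x":0,"y":0,"z":0,"hand":-1},{"ax":0,"ay":0,"az":0,"x":0,"y":0,"z":0,"hand":-1},{"ax":0,"ay":0,"az":0,"x":0,"y":0,"z":0,"hand":-1},{"ax":0,"ay":0,"az":0,"x":0,"y":0,"z":0,"hand":-1},{"ax":0,"ay":0,"az":0,"x":0,"y":0,"z":0,"hand":-1},{"ax":0,"ay":0,"az":0,"x":0,"y":0,"z":0,"hand":-1},{"ax":0,"ay":0,"az":0,"x":0,"y":0,"z":0,"hand":-1},{"ax":0,"ay":0,"az":0,"x":0,"y":0,"z":0,"hand":-1},{"ax":0,"ay":0,"az":0,"x":0,"y":0,"z":0,"hand":-1}]' 60 >/dev/null; python3 st.py
python3 -m pendant '[{"ax":0,"ay":0,"az":1,"x":0,"y":0,"z":0,"hand":-1},{"ax":0,"ay":0,"az":0.5,"x":0,"y":0,"z":0,"hand":-1},{"ax":0,"ay":0,"az":0,"x":0,"y":0,"z":0,"hand":-1},{"ax":0,"ay":0,"az":0,"x":0,"y":0,"z":0,"hand":-1},{"ax":0,"ay":0,"az":0,"x":0,"y":0,"z":0,"hand":-1},{"ax":0,"ay":0,"az":0,"x":0,"y":0,"z":0,"hand":-1},{"ax":0,"ay":0,"az":0,"x":0,"y":0,"z":0,"hand":-1},{"ax":0,"ay":0,"az":0,"x":0,"y":0,"z":0,"hand":-1},{"ax":0,"ay":0,"az":0,"x":0,"y":0,"z":0,"hand":-1},{"ax":0,"ay":0,"az":0,"x":0,"y":0,"z":0,"hand":-1}]' 60 >/dev/null; python3 st.py
```

```text
t 22.1167 tcp [0.5544 0.0259 0.0469] x ang -28.29 z [ 0.001  0.001 -1.   ] F [-1.8  3.1  5.6] T [ 0.43  0.23 -0.15] op 0.153 j [-0.09  0.08  1.92  0.    1.15  1.98]
to axis, tool mm [ 1.1  0.7 -0. ]
t 22.95 tcp [0.5544 0.0259 0.0469] x ang -29.23 z [ 0.001  0.    -1.   ] F [-0.8  3.8  5.8] T [0.43 0.27 0.21] op 0.157 j [-0.09  0.08  1.92  0.    1.15  1.99]
to axis, tool mm [ 1.   0.7 -0. ]
t 23.7833 tcp [0.5544 0.0259 0.0469] x ang -30.16 z [ 0.001  0.    -1.   ] F [-2.1  3.4  5.8] T [0.48 0.21 0.57] op 0.153 j [-0.09  0.08  1.92  0.    1.15  2.01]
to axis, tool mm [1.1 0.7 0. ]
t 24.6167 tcp [0.5544 0.0259 0.0469] x ang -31.78 z [ 0.001  0.001 -1.   ] F [-1.6  3.6  5.2] T [ 0.42  0.2  -0.08] op 0.152 j [-0.09  0.08  1.92  0.    1.15  2.04]
to axis, tool mm [ 1.1  0.6 -0. ]
```

Notch 2 is felt: the torque crosses zero at about -28.7°, 20.6° after the first as specified. Notch 3 should be near -49.3°.

```bash
python3 -m pendant '[{"ax":0,"ay":0,"az":2,"x":0,"y":0,"z":0,"hand":-1},{"ax":0,"ay":0,"az":2,"x":0,"y":0,"z":0,"hand":-1},{"ax":0,"ay":0,"az":2,"x":0,"y":0,"z":0,"hand":-1},{"ax":0,"ay":0,"az":2,"x":0,"y":0,"z":0,"hand":-1},{"ax":0,"ay":0,"az":2,"x":0,"y":0,"z":0,"hand":-1},{"ax":0,"ay":0,"az":1,"x":0,"y":0,"z":0,"hand":-1},{"ax":0,"ay":0,"az":1,"x":0,"y":0,"z":0,"hand":-1},{"ax":0,"ay":0,"az":0,"x":0,"y":0,"z":0,"hand":-1},{"ax":0,"ay":0,"az":0,"x":0,"y":0,"z":0,"hand":-1},{"ax":0,"ay":0,"az":0,"x":0,"y":0,"z":0,"hand":-1}]' 60 >/dev/null; python3 st.py
python3 -m pendant '[{"ax":0,"ay":0,"az":1,"x":0,"y":0,"z":0,"hand":-1},{"ax":0,"ay":0,"az":1,"x":0,"y":0,"z":0,"hand":-1},{"ax":0,"ay":0,"az":0,"x":0,"y":0,"z":0,"hand":-1},{"ax":0,"ay":0,"az":0,"x":0,"y":0,"z":0,"hand":-1},{"ax":0,"ay":0,"az":0,"x":0,"y":0,"z":0,"hand":-1},{"ax":0,"ay":0,"az":0,"x":0,"y":0,"z":0,"hand":-1},{"ax":0,"ay":0,"az":0,"x":0,"y":0,"z":0,"hand":-1},{"ax":0,"ay":0,"az":0,"x":0,"y":0,"z":0,"hand":-1},{"ax":0,"ay":0,"az":0,"x":0,"y":0,"z":0,"hand":-1},{"ax":0,"ay":0,"az":0,"x":0,"y":0,"z":0,"hand":-1}]' 60 >/dev/null; python3 st.py
python3 -m pendant '[{"ax":0,"ay":0,"az":1,"x":0,"y":0,"z":0,"hand":-1},{"ax":0,"ay":0,"az":0.5,"x":0,"y":0,"z":0,"hand":-1},{"ax":0,"ay":0,"az":0,"x":0,"y":0,"z":0,"hand":-1},{"ax":0,"ay":0,"az":0,"x":0,"y":0,"z":0,"hand":-1},{"ax":0,"ay":0,"az":0,"x":0,"y":0,"z":0,"hand":-1},{"ax":0,"ay":0,"az":0,"x":0,"y":0,"z":0,"hand":-1},{"ax":0,"ay":0,"az":0,"x":0,"y":0,"z":0,"hand":-1},{"ax":0,"ay":0,"az":0,"x":0,"y":0,"z":0,"hand":-1},{"ax":0,"ay":0,"az":0,"x":0,"y":0,"z":0,"hand":-1},{"ax":0,"ay":0,"az":0,"x":0,"y":0,"z":0,"hand":-1}]' 60 >/dev/null; python3 st.py
```

```text
t 25.45 tcp [0.5544 0.0259 0.0469] x ang -43.78 z [ 0.001  0.001 -1.   ] F [-1.7  3.2  5.4] T [ 0.4   0.23 -0.1 ] op 0.157 j [-0.09  0.08  1.92  0.    1.15  2.25]
to axis, tool mm [ 1.2  0.4 -0. ]
t 26.2833 tcp [0.5544 0.0259 0.0469] x ang -45.79 z [ 0.001  0.001 -1.   ] F [-0.7  3.3  5.6] T [ 0.46  0.28 -0.12] op 0.159 j [-0.09  0.08  1.92  0.    1.15  2.28]
to axis, tool mm [ 1.2  0.4 -0. ]
t 27.1167 tcp [0.5544 0.0259 0.0469] x ang -47.28 z [ 0.001  0.001 -1.   ] F [-2.3  2.3  5. ] T [ 0.39  0.24 -0.07] op 0.154 j [-0.09  0.08  1.92  0.    1.15  2.31]
to axis, tool mm [ 1.2  0.3 -0. ]
```

```bash
python3 -m pendant '[{"ax":0,"ay":0,"az":1,"x":0,"y":0,"z":0,"hand":-1},{"ax":0,"ay":0,"az":0,"x":0,"y":0,"z":0,"hand":-1},{"ax":0,"ay":0,"az":0,"x":0,"y":0,"z":0,"hand":-1},{"ax":0,"ay":0,"az":0,"x":0,"y":0,"z":0,"hand":-1},{"ax":0,"ay":0,"az":0,"x":0,"y":0,"z":0,"hand":-1},{"ax":0,"ay":0,"az":0,"x":0,"y":0,"z":0,"hand":-1},{"ax":0,"ay":0,"az":0,"x":0,"y":0,"z":0,"hand":-1},{"ax":0,"ay":0,"az":0,"x":0,"y":0,"z":0,"hand":-1},{"ax":0,"ay":0,"az":0,"x":0,"y":0,"z":0,"hand":-1},{"ax":0,"ay":0,"az":0,"x":0,"y":0,"z":0,"hand":-1}]' 60 >/dev/null; python3 st.py
```

```text
t 27.95 tcp [0.5544 0.0259 0.0469] x ang -48.31 z [ 0.001  0.001 -1.   ] F [-2.2  3.2  4.6] T [ 0.42  0.25 -0.22] op 0.153 j [-0.09  0.08  1.92  0.    1.15  2.33]
to axis, tool mm [ 1.2  0.3 -0. ]
```

```bash
python3 -m pendant '[{"ax":0,"ay":0,"az":0.7,"x":0,"y":0,"z":0,"hand":-1},{"ax":0,"ay":0,"az":0,"x":0,"y":0,"z":0,"hand":-1},{"ax":0,"ay":0,"az":0,"x":0,"y":0,"z":0,"hand":-1},{"ax":0,"ay":0,"az":0,"x":0,"y":0,"z":0,"hand":-1},{"ax":0,"ay":0,"az":0,"x":0,"y":0,"z":0,"hand":-1},{"ax":0,"ay":0,"az":0,"x":0,"y":0,"z":0,"hand":-1},{"ax":0,"ay":0,"az":0,"x":0,"y":0,"z":0,"hand":-1},{"ax":0,"ay":0,"az":0,"x":0,"y":0,"z":0,"hand":-1},{"ax":0,"ay":0,"az":0,"x":0,"y":0,"z":0,"hand":-1},{"ax":0,"ay":0,"az":0,"x":0,"y":0,"z":0,"hand":-1}]' 60 >/dev/null; python3 st.py
```

```text
t 28.7833 tcp [0.5544 0.0259 0.0469] x ang -48.98 z [ 0.001  0.001 -1.   ] F [-1.1  4.4  4.9] T [ 0.43  0.25 -0.07] op 0.157 j [-0.09  0.08  1.92  0.    1.15  2.34]
to axis, tool mm [ 1.2  0.3 -0. ]
```

```bash
python3 -m pendant '[{"ax":0,"ay":0,"az":0.5,"x":0,"y":0,"z":0,"hand":-1},{"ax":0,"ay":0,"az":0,"x":0,"y":0,"z":0,"hand":-1},{"ax":0,"ay":0,"az":0,"x":0,"y":0,"z":0,"hand":-1},{"ax":0,"ay":0,"az":0,"x":0,"y":0,"z":0,"hand":-1},{"ax":0,"ay":0,"az":0,"x":0,"y":0,"z":0,"hand":-1},{"ax":0,"ay":0,"az":0,"x":0,"y":0,"z":0,"hand":-1},{"ax":0,"ay":0,"az":0,"x":0,"y":0,"z":0,"hand":-1},{"ax":0,"ay":0,"az":0,"x":0,"y":0,"z":0,"hand":-1},{"ax":0,"ay":0,"az":0,"x":0,"y":0,"z":0,"hand":-1},{"ax":0,"ay":0,"az":0,"x":0,"y":0,"z":0,"hand":-1}]' 60 >/dev/null; python3 st.py
python3 - <<'E'
from h import *
for n,(x0,y0,x1,y1) in(("top",(265,130,375,230)),("scene",(260,180,360,270))):
    c=robot.read_camera(n);cv2.imwrite(f"pics/{n}3.png",cv2.resize(c["img"][y0:y1,x0:x1,::-1],None,fx=6,fy=6,interpolation=cv2.INTER_CUBIC))
    cv2.imwrite(f"pics/{n}3full.png",c["img"][:,:,::-1])
E
```

```text
t 29.6167 tcp [0.5544 0.0259 0.0469] x ang -49.45 z [ 0.001  0.    -1.   ] F [-1.6  2.7  5.4] T [0.43 0.18 0.07] op 0.157 j [-0.09  0.08  1.92  0.    1.15  2.35]
to axis, tool mm [ 1.3  0.3 -0. ]
```

View pics/scene3.png

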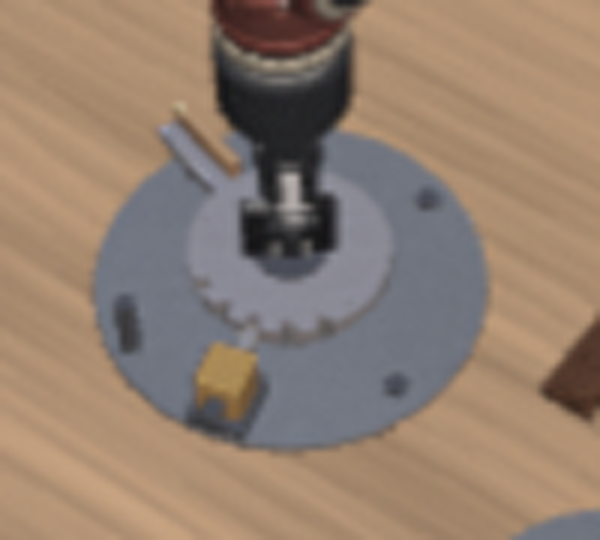

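View pics/scene3full.png

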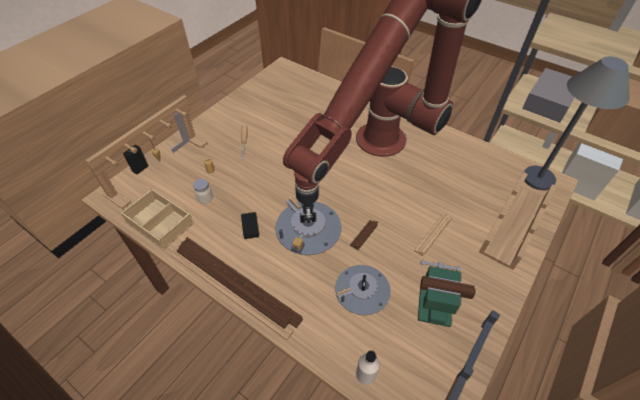

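The picture shows two notches past the plunger, at (202,283) and (222,307). The plunger sits in the third at (246,335), with two still to come at (288,328) and (327,323). Torque is near zero and nothing else has moved, so I'm handing in.

```bash
python3 -c "
from plant import robot
print(robot.hand_in())"; python3 st.py
```

```text
the job is handed in; nothing more can be done
None
the job is handed in; nothing more can be done
```

I turned the knob counter-clockwise home against its stop, then clockwise to the third notch, and handed the job in at about 29.7 s still gripping it there. No verdict is reported, so what follows rests on my own checks.

- **Grip:** I pinched the bar at 60 N. The opening read about 13 mm, close to the bar's 14 mm. The grasp point stayed within about 1–2 mm of the dial's axis.
- **Home stop:** The torque rose from about 0 to -1.6 N m with hardly any further turn. The scene picture showed the fence arm against the pin.
- **Clicks:** I found the middle of each notch where the torque crossed zero, at tool angles of about -8.1°, -28.7° and -49.3°. The 20.6° steps match the 0.36 rad spacing, and the first click came about 0.52 rad after home, within the stated 0.25–0.55.
- **Final pose:** The tool stood at -49.45° with 0.07 N m of torque, so it was resting near the notch's middle. The picture showed two notches past the plunger, the plunger in the third, and two still to come. By eye, the bystanders had not moved in the scene view.

Two things disagreed or failed:
- **Dial centre:** The two cameras put it 5 mm apart in x. I used the mean, and the grip agreed with it.
- **Move format:** My first two move calls were refused, probably because I left out the zero fields. The arm did not move.

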